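# Slide the U-bolt round the post and through its bracket

## Task

The loose U-bolt lies on the bed of the clamping fixture, out of line with it. Square it up with the post and push it home: one leg on each side of the post, both legs through the two bracket holes, the crown up against the post. Leave the dish, beaker, brush and cap around the fixture where they are.

Things in the scene. Friction and masses are not known exactly. Their poses are not given: they have to be found in the camera images.
- fixture: fixed clamping fixture: a flat grey bed 242 x 170 mm, its top 6 mm above the worktop, reaching from -190 to +52 mm in its own x. On it a post and, behind it (+x), an upright aluminium bracket 120 mm wide, front face at x = +26 mm, back face at +40 mm, top 48 mm above the worktop (two screw heads 3 mm more). Origin on the post's axis at worktop height
- post_top (a point): centre of the top of the fixture's upright round steel post: 32 mm in diameter, top 51 mm above the worktop, at the fixture's x = y = 0
- hole_left (a point): centre of the mouth, in the bracket's front face, of the square hole at the fixture's x = +26, y = +28 mm: 17 mm wide, 17 mm high, running through along x, lower edge level with the bed; the upright front edges are rounded by 6 mm, widening the mouth to 29 mm
- hole_right (a point): the same for the other hole, alike, at y = -28 mm
- u_bolt: loose square-bend U-bolt of dark 12 mm round bar, 0.2 kg, flat on the bed, legs towards the post; slides freely. Origin at the middle of the straight crown, on the bar's centreline, at its underside; x along the legs, y across. Crown's outer face at x = -6 mm, straight for y = -16 to +16 mm, bends beyond; legs' centrelines at y = +28 and -28 mm (44 mm clear between); centre of mass at x = 31 mm
- u_tip_left (a point): rounded end of the U-bolt's +y leg, on its centreline, at x = +84 mm. With the crown touching the post the U-bolt's origin is at x = -22 mm in the fixture's frame and the tips stand 22 mm out of the back of the bracket
- u_tip_right (a point): rounded end of the U-bolt's -y leg, likewise
- petri_dish: loose clear round dish, 63 mm across, 15 mm high, left of the fixture; origin at the centre of its underside
- beaker: loose glass beaker, 53 mm across, 68 mm high, behind the dish; origin at the centre of its underside
- nail_brush: loose yellow hand brush, 34 x 100 x 30 mm, right of the fixture; origin at the centre of its underside
- cap_blue: loose blue screw cap, 42 mm across, 19 mm high, right of the fixture; origin at the centre of its underside
There are look-alikes about, which are no part of the job. What is shaped like the u_bolt but purple is not meant.

How it is judged (in metres and radians):
At the end, for the whole second after the job is handed in: the U-bolt lies at rest on the bed with one leg on each side of the post and both legs through the bracket holes, tips at least 12 mm out of the back; its crown within 5 mm of touching the post, within 6 mm of the middle and within 0.12 rad of the fixture's direction (x of u_bolt in the frame of fixture above -0.027 m and y of u_bolt in the frame of fixture between -0.006 and 0.006 m and angle between the x axis of u_bolt and the x axis of fixture, either way round below 0.12 rad and x of each of u_tip_left, u_tip_right in the frame of fixture above 0.052 m and z of each of u_tip_left, u_tip_right in the frame of fixture below 0.023 m and z of u_bolt in the frame of fixture below 0.022 m and linear speed of u_bolt below 0.01 m/s).
It fails at once if the dish is moved by more than 15 mm (distance of petri_dish from where it was at the start of the episode above 0.015 m).
It fails at once if the beaker is moved by more than 15 mm (distance of beaker from where it was at the start of the episode above 0.015 m).
It fails at once if the brush is moved by more than 15 mm (distance of nail_brush from where it was at the start of the episode above 0.015 m).
It fails at once if the cap is moved by more than 15 mm (distance of cap_blue from where it was at the start of the episode above 0.015 m).
It also fails if it takes over 64 s, if anything falls off the work surface, if the arm or the gripper's body presses on something with over 40 N, if the wrist force passes 120 N, or if a joint passes its speed limit or range.

## Robot

A 6-joint arm with a two-finger parallel gripper is mounted at the origin on a cart in front of the work surface, level with it; the furniture and walls round the work are solid. World frame = base frame: x ahead of the robot, y to its left, z up, the work surface at z = 0. Lengths are in mm, angles in rad, forces in N, time in s.
With the tool pointing down it reaches from about 400 to 925 mm from the base axis. Payload 12.5 kg.
Tool frame: the origin (TCP) lies midway between the tips of the shut fingers; the grasp point (between the pads) lies 19 mm behind it (env.pinch_z is the z of the grasp point in the tool frame, in mm); z points along the fingers, y is the line along which they close (so a half turn about z gives the same grasp; the last joint's range is limited). The gripper opens to 95 mm and grips with 3 to 60 N. Pads are 20 mm wide; open, the fingers measure 119 mm over their backs; the gripper's body (75 mm by 180 mm) begins 59 mm behind the grasp point.
Start: joints at [1.033, 0.491, 1.559, -0, 1.092, -0.106], TCP at [261.553, 567.659, 214.661] pointing down, gripper open.
Joint ranges: [-3.1, 3.1], [-0.84, 2.19], [0.05, 2.79], [-1.13, 4.28], [0.06, 2.93], [-2.69, 2.69]. Speed limits (rad/s): [2.22, 2.22, 2.79, 3.14, 3.14, 3.14].

## Interface

Orientations are given as [roll, pitch, yaw] about the fixed x, y, z axes, in that order (R = Rz(yaw) Ry(pitch) Rx(roll)).
In Python, from cell import env, eyes gives the robot as it stands.
- The arm moves only by the shell command python3 -m inch 'ROWS'. ROWS is JSON, a list of rows, each a list of 3 entries, a list of its own where there are three numbers: the shift along the tool's x, y, z in units of 60 mm (1.0 is 60 mm), then the turn about the tool's z in units of 5 degrees (1.0 is 5 degrees), then the closure, from -1 (fully open) to 1 (shut). In form: [[[tx, ty, tz], turn, claw], ...]. A call has exactly 10 rows; each row shifts and turns the commanded pose from where the row before left it, along the tool's axes as they then stand; what a row does not reach is not made up. A row lasts 1/8 s, in which the tool goes at most 62.5 mm and 10.7 degrees, less where a joint would pass 70% of its speed; a pose out of reach is approached as far as the arm can. A call is refused whole if a number of a shift passes 1 or a number of a turn 1, either way. A call with a gripper value outside its range is refused whole. The fingers move at their own pace and stop on an object; the grip force is fixed at half the most. Time passes only in rows, so rows that do not move let the fingers close, or fill a call up. It gives the time, the measured TCP pose, the force, the opening and the grip force at its end, in the units of the state.
- env.state(): the state, without advancing time (a new reading comes with each control period).
- eyes.read_camera(name): name is "side" or "top"; returns a dict with "pixels" (420x560x3 uint8, red, green, blue), "fx", "fy", "cx", "cy" (pixels), "distortion" ([k1, k2, p1, p2, k3] as OpenCV has them; the pictures are not rectified), "extrinsics" (4x4, takes a point from world to camera coordinates). Camera axes: x right, y down, z forward; pixel columns grow to the right and rows downward; lengths in mm; the calibration is good to about 2 mm. A picture is of the moment at which its call begins. There is no depth.
- env.job_done(): hands the job in; it is judged then, once.
Trained networks look in a picture, given as the dict that the camera call returned (one of the last four; its "shot" number tells which), for a name from the list of things; names that differ only in an ending like _2 or _b are one class to them, and where a whole thing is asked for, a point or a joint stands for the part that bears it (a point fixed in the world has none). Each returns a list of dicts, best first, with "score" (0 to 1); they miss things now and then, are a little off and sometimes report something else, mostly with a low value. They report only what shows in the picture. A call takes as long as a camera call. They do not tell look-alikes from the thing itself.
- eyes.boxes_of(name, picture): "centre" ([row, column] in pixels, amid what is visible of it).
- eyes.cut_out(name, picture): "mask" (420x560 bool, what is visible of it) and "centre" ([row, column] in pixels, amid what is visible of it).
- eyes.spot_point(name, picture): "centre" ([row, column] in pixels: a listed point, or the origin of a listed thing).
The state is a dict: "t": time; "joints": joint angles; "qvel": joint speeds; "tau": joint torques, N m; "eef_pos": TCP position; "tcp_rot": TCP orientation; "ft_force": force on the tool from outside, world axes, zero at the start; "moment": the same for the moment, N m; "opening": opening from 0.0 (shut) to 1.0 (fully open); "grip_force": force on a finger pad.
Only numpy, scipy, OpenCV 4.12 (cv2) and the standard library are available. Lean on these libraries where they do the work, as an engineer would, in place of code of your own. Each camera call takes 0.05 s, during which the arm holds its last target. There are 200 camera calls.

## Working session

There is one attempt and no reset: what is moved stays moved. The work goes in short steps, Python scripts to look and compute and a shell command to move; the robot and the scene stay as the last step left them, time stands still between calls to the robot, and variables do not carry over. Pictures are saved under pics/ and viewed, at most 10 in all, crops included, and the job is handed in when it is done.

```bash
ls; mkdir -p pics
cat > h.py <<'E'
import numpy as np, cv2
from cell import env, eyes
def K(p): return np.array([[p["fx"],0,p["cx"]],[0,p["fy"],p["cy"]],[0,0,1.]]), np.array(p["distortion"],float)
def back(p,rc,z):
    k,d=K(p); u=cv2.undistortPoints(np.array([[[rc[1],rc[0]]]],float),k,d)[0,0]
    E=np.array(p["extrinsics"]); R=E[:3,:3]; o=-R.T@E[:3,3]; v=R.T@np.array([u[0],u[1],1])
    return o+v*(z-o[2])/v[2]
def proj(p,X):
    k,d=K(p);E=np.array(p["extrinsics"]);X=np.atleast_2d(X).astype(float)
    q=cv2.projectPoints(X,cv2.Rodrigues(E[:3,:3])[0],E[:3,3],k,d)[0][:,0]
    return q[:,::-1]
E
python3 - <<'E'
from h import *
for c in("top","side"):
    p=eyes.read_camera(c); cv2.imwrite(f"pics/{c}0.png",p["pixels"][:,:,::-1])
    for n,z in (("post_top",51),("hole_left",14.5),("hole_right",14.5),("u_bolt",6),("u_tip_left",12),("u_tip_right",12),("petri_dish",0),("beaker",0),("nail_brush",0),("cap_blue",0),("fixture",0)):
        for r in eyes.spot_point(n,p)[:3]: print(c,n,round(r["score"],2),np.round(r["centre"]),np.round(back(p,r["centre"],z)))
print(env.state(),env.pinch_z)
E
```

```text
pics
top post_top 0.93 [186. 261.] [607. -52.  51.]
top hole_left 0.79 [185. 252.] [616. -24.  14.]
top hole_left 0.28 [214. 383.] [ 537. -400.   14.]
top hole_right 0.9 [181. 274.] [627. -86.  14.]
top hole_right 0.57 [211. 384.] [ 545. -403.   14.]
top u_bolt 0.82 [235. 267.] [472. -67.   6.]
top u_bolt 0.81 [249. 324.] [ 436. -231.    6.]
top u_tip_left 0.84 [207. 252.] [553. -23.  12.]
top u_tip_left 0.84 [237. 351.] [ 470. -307.   12.]
top u_tip_right 0.82 [207. 276.] [552. -92.  12.]
top u_tip_right 0.66 [261. 350.] [ 402. -304.   12.]
top petri_dish 0.92 [196. 195.] [585. 142.   0.]
top petri_dish 0.6 [179. 274.] [636. -85.   0.]
top beaker 0.84 [168. 189.] [667. 164.   0.]
top beaker 0.4 [181. 272.] [630. -82.   0.]
top nail_brush 0.9 [246. 385.] [ 445. -406.    0.]
top cap_blue 0.6 [207. 251.] [553. -20.   0.]
top cap_blue 0.45 [213. 384.] [ 540. -404.    0.]
top fixture 0.92 [189. 268.] [607. -69.   0.]
side post_top 0.98 [199. 299.] [605. -51.  51.]
side hole_left 0.8 [203. 306.] [626. -20.  14.]
side hole_right 0.69 [342. 273.] [ 541. -416.   14.]
side hole_right 0.55 [21
[... 674 characters left out ...]
0.]
{'t': 1.2, 'joints': array([ 1.03339386e+00,  4.90918553e-01,  1.55893978e+00,  2.45805729e-05,
        1.09166481e+00, -1.05581101e-01]), 'qvel': array([ 1.03535017e-04,  2.13679775e-03,  4.81951824e-04, -1.82874425e-03,
       -1.72068627e-03, -9.04557838e-05]), 'tau': array([-5.51639732e-04, -6.12477565e+01, -2.58423722e+01,  6.93377084e-02,
        4.45686048e-02, -3.05169453e-05]), 'eef_pos': array([261.54595128, 567.65208364, 214.63569296]), 'tcp_rot': array([ 3.14152123e+00, -1.43669492e-05,  2.70975996e+00]), 'ft_force': array([-0.37260163,  0.40067708, -0.78814357]), 'moment': array([-0.0030663 , -0.00775499, -0.02989204]), 'grip_force': 0.0, 'opening': 1.0035077369794456} -18.8
```

Run:
```python
import cv2,numpy as np
a=cv2.imread("pics/top0.png")[130:290,160:420];b=cv2.imread("pics/side0.png")[140:370,170:370]
cv2.imwrite("pics/a.png",cv2.resize(a,None,fx=3,fy=3,interpolation=2));cv2.imwrite("pics/b.png",cv2.resize(b,None,fx=2.6,fy=2.6,interpolation=2))
```

```text
(no output)
```

View pics/a.png

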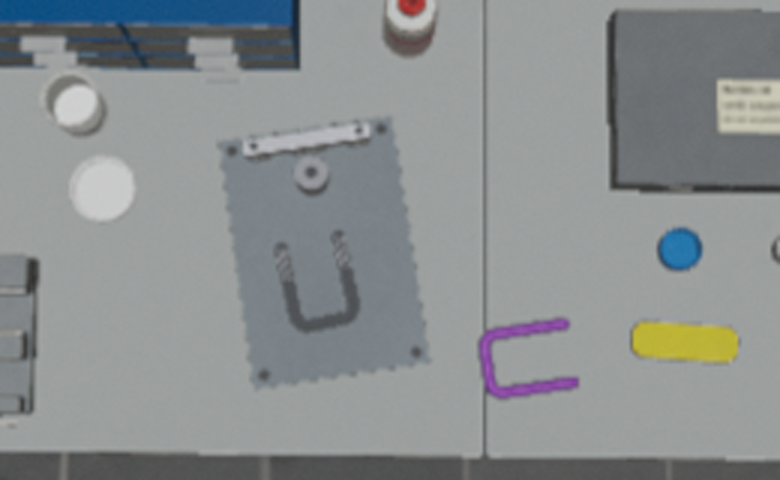

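View pics/b.png

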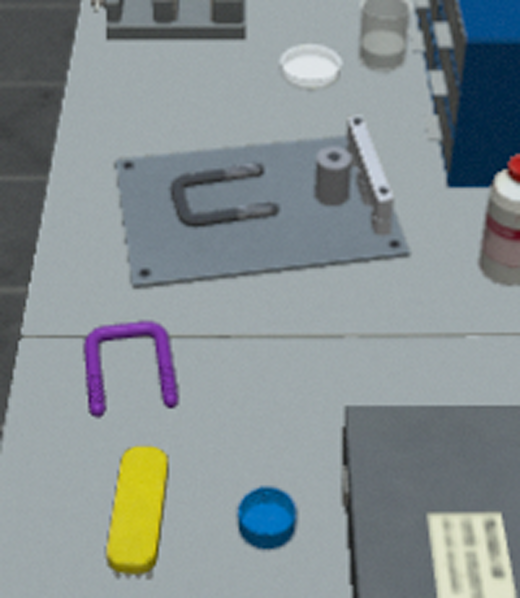

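```bash
cat >> h.py <<'E'
from scipy.optimize import minimize
S=4
def T(q,P):
    c,s=np.cos(q[2]),np.sin(q[2]); P=np.array(P,float)
    return np.c_[q[0]+c*P[:,0]-s*P[:,1], q[1]+s*P[:,0]+c*P[:,1], P[:,2]]
def box(x0,x1,y0,y1,z0,z1): return [[x,y,z] for x in(x0,x1) for y in(y0,y1) for z in(z0,z1)]
a=np.linspace(0,2*np.pi,24)
PARTS_F=[box(-190,52,-85,85,0,6),box(26,40,-60,60,6,48),[[16*np.cos(t),16*np.sin(t),z] for t in a for z in(6,51)]]
def arc(cx,cy,r,t0,t1): return [[cx+r*np.cos(t),cy+r*np.sin(t)] for t in np.linspace(t0,t1,6)]
cl=[[84-6,28]]+arc(12,16,12,np.pi/2,np.pi)+arc(12,-16,12,np.pi,1.5*np.pi)+[[84-6,-28]]
# straight legs; bend from (12,28) to (0,16)
sph=np.array([[6*np.cos(t)*np.cos(e),6*np.sin(t)*np.cos(e),6*np.sin(e)] for t in a[::2] for e in(-1.57,-.78,0,.78,1.57)])
PARTS_U=[np.vstack([np.r_[cl[i],12]+sph,np.r_[cl[i+1],12]+sph]) for i in range(len(cl)-1)]
def render(p,q,parts):
    m=np.zeros((420*S,560*S),np.uint8)
    for P in parts:
        uv=proj(p,T(q,P))[:,::-1]
        cv2.fillConvexPoly(m,cv2.convexHull(np.round((uv+.5)*S).astype(np.int32)),1)
    return cv2.resize(m.astype(np.float32),(560,420),interpolation=cv2.INTER_AREA)
def fit(pm,q0,parts):
    def f(q):
        q=np.array(q)*[1,1,.01]; l=0
        for p,m in pm:
            r=render(p,q,parts); l+=np.abs(r-m).sum()/m.sum()
        return l
    q0=np.array(q0)/[1,1,.01]
    for st in (12,3):
        sim=np.vstack([q0]+[q0+st*np.eye(3)[i] for i in range(3)])
        o=minimize(f,q0,method="Nelder-Mead",options=dict(initial_simplex=sim,xatol=.05,fatol=1e-4,maxiter=150)); q0=o.x
    return o.x*[1,1,.01],o.fun
def near(n,p,X):
    t=proj(p,X)[0]; L=[r for r in eyes.cut_out(n,p) if np.hypot(*(np.array(r["centre"])-t))<25]
    return L[0]["mask"].astype(np.float32) if L else None
E
cat > m.py <<'E'
from h import *
import sys
qf0=[606,-52,-.15]; qu0=eval(sys.argv[1]) if len(sys.argv)>1 else [470,-68,.05]
U,F=[],[]
for c in("top","side"):
    p=eyes.read_camera(c)
    for L,n,q,off in((U,"u_bolt",qu0,[31,0,12]),(F,"fixture",qf0,[-60,0,6])):
        m=near(n,p,T(q,[off]))
        if m is not None: L.append((p,m)); print(c,n,m.sum())
for nm,L,q,parts in(("U",U,qu0,PARTS_U),("F",F,qf0,PARTS_F)):
    for l in ([L] if len(L)<2 else [L,L[:1],L[1:]]):
        if l: print(nm,*[np.round(v,3) for v in fit(l,q,parts)])
print(env.state()["t"])
E
python3 m.py
```

```text
top u_bolt 284.0
top fixture 4401.0
side u_bolt 490.0
side fixture 4845.0
U [ 4.66509e+02 -7.10690e+01  2.38000e-01] 0.457
U [ 4.65832e+02 -7.15770e+01  2.24000e-01] 0.182
U [ 4.66355e+02 -6.72660e+01  2.11000e-01] 0.157
F [ 6.03064e+02 -5.38460e+01  1.59000e-01] 0.245
F [ 6.03303e+02 -5.58440e+01  1.59000e-01] 0.132
F [ 6.02536e+02 -5.17030e+01  1.63000e-01] 0.094
1.5
```

```bash
python3 -m inch '[[[-0.6,-0.6,0],0,-1],[[-0.6,-0.6,0],0,-1],[[-0.6,-0.6,0],0,-1],[[-0.6,-0.6,0],0,-1],[[-0.6,-0.6,0],0,-1],[[-0.6,-0.6,0],0,-1],[[-0.6,-0.6,0],0,-1],[[-0.6,-0.6,0],0,-1],[[-0.6,-0.6,0],0,-1],[[-0.6,-0.6,0],0,-1]]' && python3 -m inch '[[[-0.6,-0.6,0],0,-1],[[-0.6,-0.6,0],0,-1],[[-0.6,-0.7,0],0,-1],[[0,0,0.5],-1,-1],[[0,0,0.5],-1,-1],[[0,0,0],-1,-1],[[0,0,0],-1,-1],[[0,0,0],-1,-1],[[0,0,0],-1,-1],[[0,0,0],-1,-1]]'
```

```text
t: 2.75
eef_pos: [438.3, 88.4, 214.9]
tcp_rot: [3.141, 0.001, 2.71]
ft_force: [-0.4, 0.6, -0.9]
opening: 1.001
grip_force: 0.0
t: 4.0
eef_pos: [488.3, -58.7, 154.7]
tcp_rot: [-3.142, 0.0, -2.96]
ft_force: [0.4, 0.1, 0.1]
opening: 1.001
grip_force: 0.0
```

```bash
python3 -m inch '[[[-0.03,-0.09,0.3],-0.45,-1],[[0,0,0.3],0,-1],[[0,0,0.3],0,-1],[[0,0,0.3],0,-1],[[0,0,0.3],0,-1],[[0,0,0.3],0,-1],[[0,0,0.2],0,-1],[[0,0,0.1],0,-1],[[0,0,0],0,-1],[[0,0,0],0,-1]]'
python3 - <<'E'
from h import *
p=eyes.read_camera("side"); cv2.imwrite("pics/c.png",cv2.resize(p["pixels"][140:260,190:350,::-1],None,fx=4,fy=4,interpolation=2))
E
```

```text
t: 5.25
eef_pos: [491.2, -63.7, 29.1]
tcp_rot: [-3.141, 0.001, -2.923]
ft_force: [-0.2, 0.5, -0.3]
opening: 1.002
grip_force: 0.0
```

View pics/c.png

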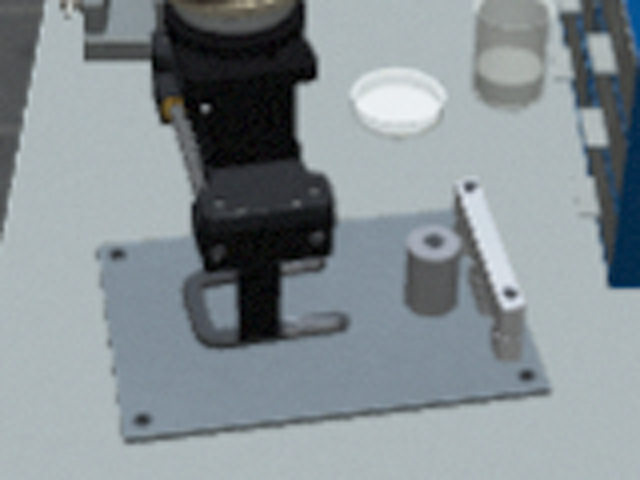

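The fingers straddle the U-bolt near the crown: near finger at about crop (258,330), just outside the right leg. I'll lower and close.

```bash
python3 -m inch '[[[0,0,0.15],0,-1],[[0,0,0.1],0,-1],[[0,0,0.07],0,-1],[[0,0,0],0,-1],[[0,0,0],0,1],[[0,0,0],0,1],[[0,0,0],0,1],[[0,0,0],0,1],[[0,0,0],0,1],[[0,0,0],0,1]]' && python3 m.py '[466,-69,.22]'; python3 -c "
from cell import env;print(env.state())"
```

```text
t: 6.55
eef_pos: [491.1, -63.7, 9.5]
tcp_rot: [-3.142, 0.0, -2.923]
ft_force: [-0.2, 0.6, 2.6]
opening: 0.705
grip_force: 30.0
side u_bolt 228.0
side fixture 4377.0
U [ 4.66122e+02 -6.80020e+01  2.44000e-01] 1.077
F [ 6.04063e+02 -5.17340e+01  1.67000e-01] 0.225
6.85
{'t': 6.85, 'joints': array([-2.62535162e-01,  6.34739841e-01,  2.04972019e+00,  1.93108220e-04,
        4.56879357e-01, -2.05185808e+00]), 'qvel': array([-1.45868073e-03, -6.35236800e-05, -5.49514133e-04, -1.02478398e-03,
       -1.74973825e-03, -2.33014744e-04]), 'tau': array([-9.09523107e-02, -5.31716466e+01, -1.02044857e+01, -5.12028113e-02,
       -1.78640086e-03, -3.69430505e-03]), 'eef_pos': array([491.04727267, -63.70088264,   9.51802251]), 'tcp_rot': array([-3.14155102e+00,  2.63956633e-04, -2.92323935e+00]), 'ft_force': array([-1.08649903, -0.12032238,  5.90845609]), 'moment': array([ 0.07545097,  0.07837021, -0.00739181]), 'grip_force': 29.99236285686493, 'opening': 0.7030608915030144}
```

```bash
python3 -m inch '[[[-0.1,-0.04,-0.02],0,1],[[-0.1,-0.04,0],0,1],[[-0.1,-0.04,0],0,1],[[-0.1,-0.04,0],0,1],[[-0.06,0,0],0,1],[[0,0,0],0.3,1],[[0,0,0],0.36,1],[[0,0,0],0,1],[[0,0,0],0,1],[[0,0,0],0,1]]'
python3 - <<'E'
from h import *
s=env.state(); print(s["eef_pos"],s["tcp_rot"])
out=[]
for c in("top","side"):
    p=eyes.read_camera(c)
    for n,z in(("u_tip_left",12),("u_tip_right",12),("post_top",51),("hole_left",14.5),("hole_right",14.5)):
        for r in eyes.spot_point(n,p)[:2]: print(c,n,round(r["score"],2),np.round(back(p,r["centre"],z),1))
    im=p["pixels"][:,:,::-1].copy()
    r0,c0=(150,215) if c=="top" else (170,240)
    out.append(cv2.resize(im[r0:r0+90,c0:c0+95],None,fx=4,fy=4,interpolation=2))
cv2.imwrite("pics/d.png",np.hstack(out))
E
```

```text
t: 8.1
eef_pos: [520.0, -67.1, 10.6]
tcp_rot: [3.142, 0.0, -2.981]
ft_force: [-0.2, -0.2, -2.8]
opening: 0.707
grip_force: 30.0
[519.96860481 -67.05396126  10.62977716] [ 3.14151449e+00  4.21220256e-05 -2.98066872e+00]
top u_tip_left 0.65 [ 469.9 -300.    12. ]
top u_tip_right 0.73 [ 412.2 -308.9   12. ]
top post_top 0.6 [605.9 -48.8  51. ]
top hole_left 0.59 [619.  -32.7  14.5]
top hole_right 0.83 [629.8 -82.   14.5]
side u_tip_left 0.72 [492.7 -79.7  12. ]
side u_tip_left 0.57 [ 465.9 -302.7   12. ]
side u_tip_right 0.95 [ 423.4 -311.4   12. ]
side u_tip_right 0.51 [586.7 -90.4  12. ]
side post_top 0.82 [605.  -58.1  51. ]
side hole_left 0.69 [614.1 -20.3  14.5]
side hole_right 0.71 [637.7 -73.3  14.5]
```

View pics/d.png

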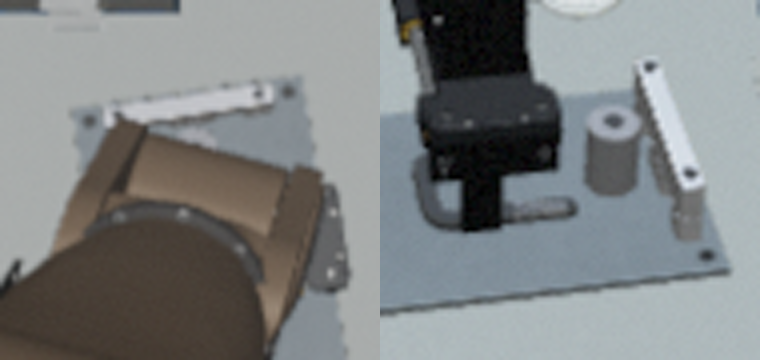

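```bash
cat > ov.py <<'E'
from h import *
import sys
s=env.state(); e=s["eef_pos"]; y=s["tcp_rot"][2]+np.pi
q=[e[0]-25*np.cos(y),e[1]-25*np.sin(y),y]
p=eyes.read_camera("side"); k=6
r0,c0=185,245
im=cv2.resize(p["pixels"][r0:r0+80,c0:c0+100,::-1],None,fx=k,fy=k,interpolation=2)
def dr(P,q,col):
    uv=proj(p,T(q,P))[:,::-1]; h=cv2.convexHull(np.float32((uv+.5-[c0,r0])*k))
    cv2.polylines(im,[np.int32(h)],True,col,1)
for P in PARTS_U: dr(P,q,(0,255,255))
qf=eval(sys.argv[2])
for P in PARTS_F+[box(26,26,yy-8.5,yy+8.5,6,23) for yy in(28,-28)]: dr(P,qf,(0,255,0))
cv2.imwrite(sys.argv[1],im); print(q)
E
python3 ov.py pics/e.png '[602.5,-51.7,.163]'
```

```text
[np.float64(495.32025458291656), np.float64(-71.07337398464695), np.float64(0.16076193902840696)]
```

View pics/e.png

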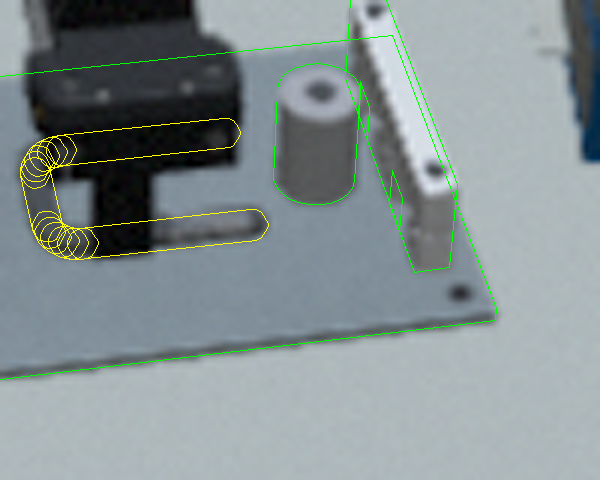

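```bash
cat > leg.py <<'E'
from h import *
s=env.state(); e=s["eef_pos"]; y=s["tcp_rot"][2]+np.pi
q=[e[0]-25*np.cos(y),e[1]-25*np.sin(y),y]; print(np.round(q,3))
p=eyes.read_camera("side"); m=near("u_bolt",p,T(q,[[31,0,12]])); r=render(p,q,PARTS_U)
o=render(p,[q[0]-3*np.sin(-y),q[1]+3*np.cos(y),y],PARTS_U)
R=np.arange(420)[:,None]; r1=215
for c in range(270,290,2):
    f=lambda a:(a[r1:,c]*R[r1:,0]).sum()/max(a[r1:,c].sum(),.01)
    print(c,*[round(float(f(a)),2) for a in(m,r,o)],m[r1:,c].sum(),round(float(r[r1:,c].sum()),1),p["pixels"][215:232,c].mean(1).astype(int))
E
python3 leg.py
```

```text
[ 4.95315e+02 -7.10560e+01  1.61000e-01]
270 0.0 224.0 223.14 0.0 5.5 [ 72  69  73  72  73  61  57  55  52  45  31  76 113 135 142 142 140]
272 223.0 223.73 222.93 3.0 5.5 [143 142 143 143 142 118  89  83  79  69  50 117 142 142 141 143 144]
274 222.5 223.5 222.73 6.0 5.5 [142 142 141 141 142 144 122 105 108  90  86 126 139 142 139 141 142]
276 222.5 223.3 222.5 6.0 5.4 [139 141 142 144 143 132 118 118 102  71  86 129 141 141 142 142 140]
278 222.5 223.11 222.27 6.0 5.3 [144 145 143 141 141 132 128 116 101  79 106 134 141 141 141 140 143]
280 222.0 222.89 222.0 7.0 5.3 [145 144 145 142 130 125 127 119  90  62 122 143 142 144 144 144 141]
282 222.0 222.67 221.76 7.0 5.4 [144 143 145 145 124 122 127 123  98  81 124 141 143 142 144 144 143]
284 221.5 222.44 221.56 6.0 5.4 [144 146 147 144 118 119 130 119  87  90 130 141 143 143 145 143 144]
286 221.5 222.24 221.39 6.0 5.4 [147 145 145 144 109 103 112 104  75  90 130 142 141 142 141 141 142]
288 221.0 222.03 221.31 5.0 4.6 [147 144 145 145 128 105  83  68  73 124 142 140 141 142 141 139 142]
```

```bash
python3 -m inch '[[[-0.1,0,0],0,1],[[-0.1,0,0],0,1],[[-0.1,0,0],0,1],[[-0.1,0,0],0,1],[[-0.1,0,0],0,1],[[-0.1,0,0],0,1],[[-0.1,0,0],0,1],[[-0.1,0,0],0,1],[[-0.05,0,0],0,1],[[0,0,0],0,1]]'; python3 ov.py pics/f.png '[603,-52,.162]'; python3 -c "
from cell import env;s=env.state();print(s['moment'],s['ft_force'])"
```

```text
t: 10.1
eef_pos: [570.4, -58.9, 10.6]
tcp_rot: [3.141, 0.0, -2.981]
ft_force: [-0.0, 0.5, -2.6]
opening: 0.706
grip_force: 30.0
[np.float64(545.7328205199228), np.float64(-62.86450107458215), np.float64(0.16080169912911568)]
[ 0.05100771  0.00836265 -0.03741583] [ 0.99730943 -0.59884119 -2.62840275]
```

View pics/f.png

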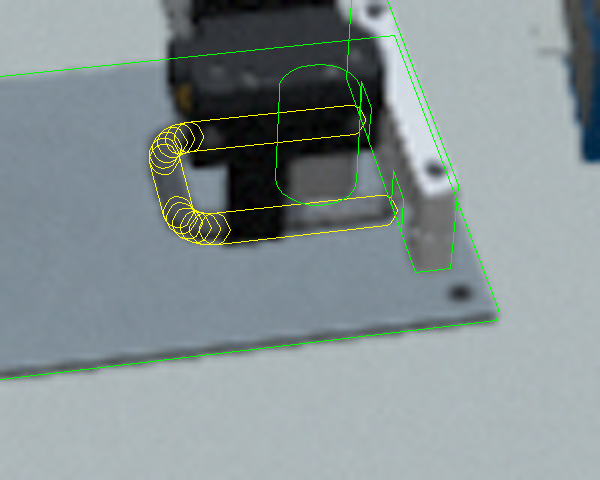

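The legs straddle the post, and the right tip (crop 395,210) is at the bracket mouth with no contact force. I'll advance gently.

```bash
python3 -m inch '[[[-0.03,0,0],0,1],[[-0.03,0,0],0,1],[[-0.03,0,0],0,1],[[-0.03,0,0],0,1],[[-0.03,0,0],0,1],[[-0.03,0,0],0,1],[[0,0,0],0,1],[[0,0,0],0,1],[[0,0,0],0,1],[[0,0,0],0,1]]'; python3 -c "
from cell import env;s=env.state();print(s['moment'],s['ft_force'])"
```

```text
t: 11.4
eef_pos: [581.0, -57.2, 10.7]
tcp_rot: [3.142, 0.0, -2.981]
ft_force: [0.1, 0.0, -3.0]
opening: 0.706
grip_force: 30.0
[4.13992405e-02 2.54397713e-05 5.61165628e-03] [ 0.10731241  0.04051035 -3.03122275]
```

```bash
python3 -m inch '[[[-0.03,0,0],0,1],[[-0.03,0,0],0,1],[[-0.03,0,0],0,1],[[-0.03,0,0],0,1],[[-0.03,0,0],0,1],[[-0.03,0,0],0,1],[[-0.03,0,0],0,1],[[-0.03,0,0],0,1],[[-0.03,0,0],0,1],[[0,0,0],0,1]]'; python3 -c "
from cell import env;s=env.state();print(s['moment'],s['ft_force'])"; python3 -m inch '[[[-0.03,0,0],0,1],[[-0.03,0,0],0,1],[[0,0,0],0,1],[[0,0,0],0,1],[[0,0,0],0,1],[[0,0,0],0,1],[[0,0,0],0,1],[[0,0,0],0,1],[[0,0,0],0,1],[[0,0,0],0,1]]'
```

```text
t: 12.65
eef_pos: [597.1, -54.6, 10.6]
tcp_rot: [3.142, 0.0, -2.981]
ft_force: [1.1, -0.8, -2.2]
opening: 0.706
grip_force: 30.0
[0.04363447 0.01968787 0.06603502] [ 1.10505324 -0.75004274 -2.21104193]
t: 13.9
eef_pos: [600.5, -54.0, 10.6]
tcp_rot: [3.142, 0.0, -2.981]
ft_force: [0.1, -1.0, -2.8]
opening: 0.709
grip_force: 30.0
```

```bash
python3 -m inch '[[[-0.03,0,0],0,1],[[-0.03,0,0],0,1],[[0,0,0],0,1],[[0,0,0],0,1],[[0,0,0],0,1],[[0,0,0],0,1],[[0,0,0],0,1],[[0,0,0],0,1],[[0,0,0],0,1],[[0,0,0],0,1]]';python3 -m inch '[[[-0.02,0,0],0,1],[[-0.02,0,0],0,1],[[0,0,0],0,1],[[0,0,0],0,1],[[0,0,0],0,1],[[0,0,0],0,1],[[0,0,0],0,1],[[0,0,0],0,1],[[0,0,0],0,1],[[0,0,0],0,1]]'
```

```text
t: 15.15
eef_pos: [604.1, -53.4, 10.6]
tcp_rot: [3.142, 0.0, -2.981]
ft_force: [0.8, -0.6, -3.1]
opening: 0.702
grip_force: 30.0
t: 16.4
eef_pos: [606.5, -53.0, 10.6]
tcp_rot: [3.142, 0.0, -2.981]
ft_force: [-0.7, 0.8, -2.5]
opening: 0.709
grip_force: 30.0
```

```bash
python3 -m inch '[[[-0.02,0,0],0,1],[[-0.02,0,0],0,1],[[0,0,0],0,1],[[0,0,0],0,1],[[0,0,0],0,1],[[0,0,0],0,1],[[0,0,0],0,1],[[0,0,0],0,1],[[0,0,0],0,1],[[0,0,0],0,1]]';python3 -m inch '[[[-0.02,0,0],0,1],[[-0.02,0,0],0,1],[[0,0,0],0,1],[[0,0,0],0,1],[[0,0,0],0,1],[[0,0,0],0,1],[[0,0,0],0,1],[[0,0,0],0,1],[[0,0,0],0,1],[[0,0,0],0,1]]'
```

```text
t: 17.65
eef_pos: [607.0, -52.8, 10.3]
tcp_rot: [3.141, -0.004, -2.981]
ft_force: [-7.6, -3.1, 0.0]
opening: 0.711
grip_force: 30.0
t: 18.9
eef_pos: [607.3, -52.7, 10.2]
tcp_rot: [3.14, -0.009, -2.98]
ft_force: [-18.4, -7.0, 6.8]
opening: 0.71
grip_force: 30.0
```

```bash
python3 -m inch '[[[0.04,0,0],0,1],[[0,0,0],0,-1],[[0,0,0],0,-1],[[0,0,0],0,-1],[[0,0,0],0,-1],[[0,0,-0.2],0,-1],[[0,0,-0.5],0,-1],[[0,0,-0.6],0,-1],[[0,0,-0.6],0,-1],[[0,0,-0.6],0,-1]]' && python3 -m inch '[[[0.6,0,-0.3],0,-1],[[0.8,0,0],0,-1],[[0.8,0,0],0,-1],[[0.8,0,0],0,-1],[[0,0,0],0,-1],[[0,0,0],0,-1],[[0,0,0],0,-1],[[0,0,0],0,-1],[[0,0,0],0,-1],[[0,0,0],0,-1]]' && python3 m.py '[581,-57,.16]'
python3 - <<'E'
from h import *
out=[]
for c,r0,c0 in(("top",150,215),("side",170,255)):
    p=eyes.read_camera(c); out.append(cv2.resize(p["pixels"][r0:r0+90,c0:c0+95,::-1],None,fx=4,fy=4,interpolation=2))
cv2.imwrite("pics/g.png",np.hstack(out))
E
```

```text
t: 20.15
eef_pos: [608.7, -52.6, 162.8]
tcp_rot: [-3.141, 0.001, -2.981]
ft_force: [-0.3, 0.0, 0.0]
opening: 1.001
grip_force: 0.0
t: 21.4
eef_pos: [431.2, -81.4, 178.5]
tcp_rot: [3.141, -0.0, -2.981]
ft_force: [1.2, 0.0, 0.1]
opening: 0.997
grip_force: 0.0
top fixture 2372.0
side u_bolt 265.0
side fixture 5071.0
U [ 5.82542e+02 -5.55920e+01  1.86000e-01] 0.735
F [ 6.0415e+02 -5.4030e+01  1.6200e-01] 1.184
F [ 6.26178e+02 -5.09450e+01  1.87000e-01] 1.095
F [ 6.03254e+02 -5.20060e+01  1.67000e-01] 0.055
21.7
```

View pics/g.png

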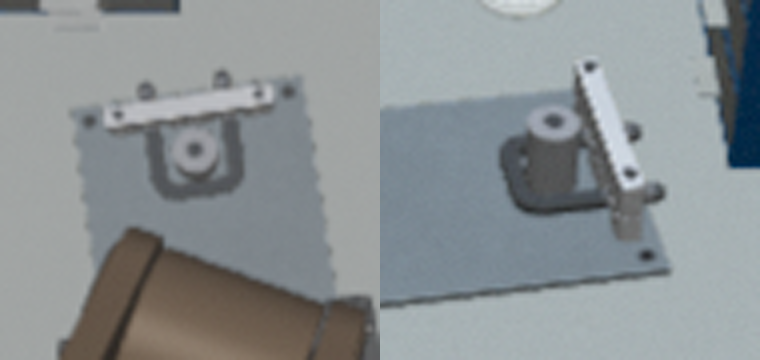

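Run:
```python
from h import *
p=eyes.read_camera("side"); m=near("u_bolt",p,[[605,-52,12]])
qf=[603.25,-52,.164]; occ=1-render(p,qf,PARTS_F[1:])
# tips lie behind the bracket, all else hidden by it/post
def f(q):
    q=np.array(q)*[1,1,.01]; r=render(p,q,PARTS_U)*occ; return np.abs(r-m*(occ>.5)).sum()/m.sum()
for x0 in(575,583):
    q0=np.array([x0,-55.5,16.]); o=minimize(f,q0,method="Nelder-Mead",options=dict(initial_simplex=np.vstack([q0]+[q0+6*np.eye(3)[i] for i in range(3)]),xatol=.05,fatol=1e-4))
    d=o.x[:2]-qf[:2]; c,s=np.cos(qf[2]),np.sin(qf[2]); print(o.fun,o.x,"fixture xy",c*d[0]+s*d[1],-s*d[0]+c*d[1])
```

```text
0.1339285671710968 [583.02459797 -54.82060931  17.42133869] fixture xy -20.414529027415302 0.5193543628880675
0.1345522552728653 [582.76758114 -54.93175252  17.21354277] fixture xy -20.68624312121718 0.45166452985844163
```

Seated: x is about -21 mm, y about +0.5 mm and the yaw error about 0.01 rad. I'm handing in.

```bash
python3 -c "
from cell import env;print(env.job_done())"
```

```text
the job is handed in; nothing more can be done
None
```

I squared up the U-bolt and pushed it home: crown against the post, both tips out of the back of the bracket, measured about 0.5 mm off the middle and 0.01 rad off line. I handed the job in at about 22 s; no verdict came back, and I didn't re-measure the dish, beaker, brush and cap, though the arm never went down near them.

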